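Set the draught slide in a boiler's air control box

TASK

Open the boiler's air control box: press its flush cover inward at the marked end until the spring catch lets go, and let it swing up. Then pull up the spring plunger inside, bring the draught slide along to the index block, the free block with the empty hole, and let the plunger drop fully home in that hole. Leave the cover standing open, let go of everything, and do not push the clutter about.

Things in the scene. Friction and masses are not known exactly. Their poses are not given: they have to be found in the camera images.
- box: Grey sheet-metal control box fixed to the bench, 105 mm high. Origin on the bench under the cover's middle; x towards its fixed far deck (two flat dials, top 112 mm), y towards the cover's hinge, z up. Walls: x -120 to +190, y -120 to +120 mm; open inside: x -116 to +120, y -116 to +116, bed 30 mm above the bench. A pipe stub leaves the far end.
- press_point (a point): Where to press the cover: 25 mm from the middle of its free (-y) edge, marked by a thin 24 mm circle, on its outer surface; moves with the cover (shut: box x 0, y -90, z 105 mm). Pressed in 3 to 4 mm here (about 7 N) the catch lets go for good; pressing to the stop at 5 mm is harmless. Then back off upward and to -y, out of the cover's way.
- cover (a joint): Angle (rad) of the cover: aluminium plate 198 x 228 x 4 mm, flush in the box top, no handle, hinged along its +y edge (box y +115, z 105 mm). 0 = shut and caught, negative = pressed in (stop at -0.025). Once the catch has let go and the finger leaves, the hinge spring swings it up in about two seconds to 1.85, leaning out past the +y wall, where it stays.
- knob_center (a point): Centre of the plunger's black round knob, 28 mm across, 24 mm tall, under the cover; 82 mm above the bench when the plunger is down (top at 94 mm). Below it a 20 mm collar and a flat steel arm, 30 mm wide in x, top at 58 mm, reaching from box y -13 to +75. The slide carries the plunger. Axes as the box's.
- plunger (a joint): Lift (m) of the plunger along z: 0 = pushed fully down by its spring, 0.016 = pulled up to its stop. Its pin, 9 mm across, round-ended, sits 9 mm deep in a hole: lift it more than 9 mm to clear a block so that the slide can move; 0.009 = standing on top of a block. The spring pulls down with 4 N at 0, 10 N at the top.
- slide (a joint): Travel (m) of the draught slide that carries the plunger, along box x: about 0 at the start, locked in the home block (the block under the plunger), growing towards the far deck, at most 0.092. Stays where it is left, about 3 N to move.
- index_hole (a point): Middle of the mouth of the hole in the index block: steel, 37 mm (x) x 40 mm (y), 15 mm high, 13 x 16 mm hole, clamped to the bed on the slide's line 50 to 80 mm beyond the home block (a new place each time); mouth 45 mm above the bench. The knob must end straight over it; the pin has 2 mm play each way. Axes as the box's.
- pin_tip (a point): Lower end of the plunger's pin, straight below the knob centre by 46 mm. Axes as the box's.
- torch: Bystander: blue gas canister, 74 mm across, 150 mm tall. Leave alone.
- jar: Bystander: glass jar with steel lid, 64 mm across, 85 mm tall. Leave alone.
- screwdriver: Bystander: screwdriver with red handle, 190 mm long, lying. Leave alone.
- wrench: Bystander: steel wrench, 200 mm long, lying. Leave alone.
- elbow: Bystander: copper pipe elbow, 42 mm high. Leave alone.
- kindling: Bystander: stick of firewood, 150 x 45 x 35 mm. Leave alone.
- nut: Bystander: brass ring nut, 32 mm across, 14 mm high, on the far fixed deck of the control box. Leave alone.

How it is judged:
By the outcome, as a careful person would: the job done as asked, in the order asked, and still so for the second after the job is handed in, with the robot touching nothing.
It also fails if it takes over 45 s, if anything falls off the work surface, if the arm or the gripper's body presses on something with over 40 N, if the wrist force passes 120 N, or if a joint passes its speed limit or range.

ROBOT

A 6-joint arm with a two-finger parallel gripper is mounted at the origin on the work surface. World frame = base frame: x ahead of the robot, y to its left, z up, the work surface at z = 0. Lengths are in m, angles in rad, forces in N, time in s.
With the tool pointing down it reaches from about 0.225 to 0.875 m from the base axis. Payload 3.4 kg.
Tool frame: the origin (TCP) lies between the finger pads; the fingertips stand 25 mm ahead of it and the grasp point (between the pads) lies 6 mm ahead of it (manip.tips_ahead is the distance from the TCP to the fingertips, in m); z points along the fingers, x is the direction in which the jaws open and shut, and the axes are right-handed (so a half turn about z gives the same grasp; the last joint's range is limited). The gripper opens to 85 mm and grips with 20 to 120 N. Pads are 22 mm wide; open, the fingers measure 114 mm over their backs; the gripper's body (76 mm by 85 mm) begins 54 mm behind the grasp point. The pads swing forward as they close: fully open they stand 13 mm farther back than shut.
Start: joints at [1, 0.276, 1.505, -0, 1.361, -0.121], TCP at [0.25, 0.518, 0.256] pointing down, gripper open.
Joint ranges: [-2.89, 2.89], [-0.75, 2.08], [0.22, 2.7], [-1.18, 4.32], [0.11, 2.71], [-2.7, 2.7]. Speed limits (rad/s): [2.57, 2.57, 3.14, 3.14, 3.14, 3.14].

INTERFACE

Orientations are given as a unit quaternion [w, x, y, z].
In Python, from rig import manip gives the robot as it stands. The module is installed in compiled form; this text tells all that it offers.
- The arm moves only by the tool send_rows, never from a script. Its argument "plan" is a list of rows, each an object with "linear": the shift along the tool's x, y, z in m, a list of three; "delta_rot": the turn, a rotation vector about the tool's x, y, z in degrees, a list of three; "fingers": the finger opening in m, from 0 to 0.0854. A call has 1 to 12 rows; each row shifts and turns the pose as measured when the row begins, along the tool's axes as they then stand; what a row does not reach is not made up. A row lasts 1/12 s, in which the tool goes at most 41.7 mm and 7.16 degrees, less where a joint would pass 70% of its speed; a pose out of reach is approached as far as the arm can. A call with a gripper value outside its range is refused whole. The fingers move at their own pace and stop on an object; "force" is the grip in N (left out, the last holds). Time passes only in rows, so rows that do not move let the fingers close. It gives the time, the measured TCP pose, the force and the opening at its end, in the units of the state.
- manip.get_state(): the state, without advancing time (a new reading comes with each control period).
- manip.get_image(name): name is "side" or "top"; returns the picture (420x560x3 uint8, red, green, blue); there is no depth.
- manip.camera_info(name): a dict with "K" (3x3 intrinsics, pixels), "rvec" (rotation vector, rad) and "tvec" (3), from world to camera coordinates, as OpenCV has them. Camera axes: x right, y down, z forward; pixel columns grow to the right and rows downward; lengths in m; the calibration is good to about 2 mm. A picture is of the moment at which its call begins. camera_info takes no time and is no camera call.
- manip.sign_off(): hands the job in, once; it reports no verdict.
Trained networks look in the newest picture that a camera, given by its name, has taken for a name from the list of things; names that differ only in an ending like _2 or _b are one class to them, and where a whole thing is asked for, a point or a joint stands for the part that bears it (a point fixed in the world has none). Each returns a list of dicts, best first, with "p" (0 to 1); they miss things now and then, are a little off and sometimes report something else, mostly with a low value. They report only what shows in the picture. A call takes as long as a camera call.
- manip.find_in(thing, camera): "extent" ([left, top, right, bottom] in pixels, round what is visible of it).
- manip.masks_of(thing, camera): "pixels" (420x560 bool, what is visible of it) and "extent" ([left, top, right, bottom] in pixels, round what is visible of it).
The state is a dict: "clock": time; "qpos": joint angles; "qd": joint speeds; "effort": joint torques, N m; "position": TCP position; "ee_rot": TCP orientation; "contact_force": force on the tool from outside, world axes, zero at the start; "moment": the same for the moment, N m; "width": finger opening in m.
Only numpy, scipy, OpenCV 4.12 (cv2) and the standard library are available. Lean on these libraries where they do the work, as an engineer would, in place of code of your own. Each camera call takes 0.05 s, during which the arm holds its last target. There are 200 camera calls.

## Working session

There is one attempt and no reset: what is moved stays moved. The work goes in short steps, Python scripts to look and compute and a tool call to move; the robot and the scene stay as the last step left them, time stands still between calls to the robot, and variables do not carry over. Pictures are saved under pics/ and viewed, about 8 in all and at most 12, crops included, and the job is handed in when it is done.

Besides the shell and the picture viewer there is one more tool, called after ">>>" by a JSON object that holds its "op" and its "data". send_rows: Moves the arm, as the interface text tells. Its arguments: {"type":"object","properties":{"plan":{"type":"array","items":{"type":"object","properties":{"linear":{"type":"array","items":{"type":"number"}},"delta_rot":{"type":"array","items":{"type":"number"}},"fingers":{"type":"number"}}}},"force":{"type":"number"}},"required":["plan"]}

```bash
mkdir -p pics
cat > h.py <<'E'
import numpy as np, cv2
from rig import manip
from scipy.spatial.transform import Rotation as R
def cam(n):
    c=manip.camera_info(n); return np.array(c["K"],float),np.array(c["rvec"],float).ravel(),np.array(c["tvec"],float).ravel()
def back(n,uv,z):
    K,r,t=cam(n); M=cv2.Rodrigues(r)[0]; o=-M.T@t
    d=M.T@np.linalg.solve(K,np.array([uv[0],uv[1],1.])); return o+d*(z-o[2])/d[2]
def proj(n,P):
    K,r,t=cam(n); return cv2.projectPoints(np.array(P,float).reshape(-1,3),r,t,K,None)[0].reshape(-1,2)
def shot(n,f):
    im=manip.get_image(n); cv2.imwrite(f,im[:,:,::-1]); return im
E
python3 - <<'E'
from h import *
ims=[shot(n,f"pics/{n}0.png") for n in("side","top")]
for n in("side","top"):
    K,r,t=cam(n); print(n,K[0,0],-cv2.Rodrigues(r)[0].T@t)
    for th in("box","press_point","cover"):
        for d in manip.find_in(th,n)[:2]: print(th,d["p"],np.round(d["extent"]))
s=manip.get_state(); print(s["position"],s["ee_rot"],s["clock"],s["width"],manip.tips_ahead)
E
```

```text
side 393.3930598551087 [ 0.38170177 -0.65949137  0.89769764]
box 0.97 [216. 191. 366. 308.]
press_point 0.73 [224. 197. 318. 282.]
cover 0.62 [224. 196. 322. 280.]
top 448.47392756403906 [0.45530749 0.03948201 1.13335367]
box 0.92 [260. 107. 368. 268.]
press_point 0.67 [261. 170. 365. 260.]
cover 0.56 [259. 169. 364. 262.]
[0.24997491 0.51777774 0.25619742] [ 3.83450044e-05  8.46982502e-01  5.31620761e-01 -7.97758316e-05] 0.4 0.0853705963621969 0.025
```

View pics/top0.png

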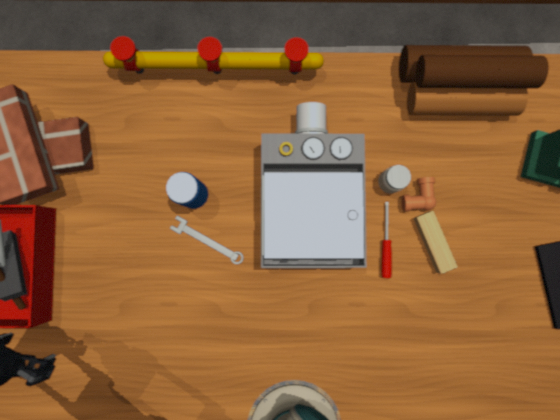

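View pics/side0.png

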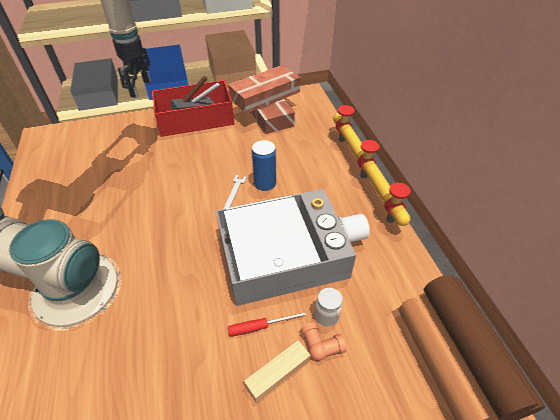

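The top view has world +x up and +y to the left. The marked circle is at about (352,215) in the top view and (278,262) in the side view. The box is almost aligned with the world axes, with its hinge to the left (+y).

Run:
```python
from h import *
im=cv2.imread("pics/top0.png")
print(back("top",(352.5,215),.105),back("side",(278.5,262),.105))
m=manip.masks_of("cover","top")[0]; M=m["pixels"].astype(np.uint8)
g=((im.min(2)>150)&(cv2.dilate(M,np.ones((9,9)))>0)).astype(np.uint8)
g=cv2.morphologyEx(g,cv2.MORPH_CLOSE,np.ones((7,7)))
for name,mk in(("mask",M),("white",g)):
    c=max(cv2.findContours(mk,0,1)[0],key=cv2.contourArea)
    P=np.array([back("top",p,.105)[:2] for p in c.reshape(-1,2)+0.0],np.float32)
    (cx,w,a)=cv2.minAreaRect(P); print(name,cx,w,a)
# box mask at top rim
b=manip.masks_of("box","top")[0]["pixels"].astype(np.uint8)
c=max(cv2.findContours(b,0,1)[0],key=cv2.contourArea)
print("box",cv2.minAreaRect(np.array([back("top",p,.105)[:2] for p in c.reshape(-1,2)+0.0],np.float32)))
big=cv2.resize(im[100:280,240:390],None,fx=3.3,fy=3.3,interpolation=cv2.INTER_CUBIC); cv2.imwrite("pics/crop0.png",big)
```

```text
[ 0.51444913 -0.13099349  0.105     ] [ 0.51958028 -0.1308869   0.105     ]
mask (0.5157781839370728, -0.03719741106033325) (0.19579334557056427, 0.23341141641139984) 0.2869039475917816
white (0.5157682299613953, -0.04027055948972702) (0.19584406912326813, 0.23036746680736542) 0.28690433502197266
box ((0.5857013463973999, -0.04076161980628967), (0.38608548045158386, 0.2412121742963791), 0.3982565999031067)
```

View pics/crop0.png

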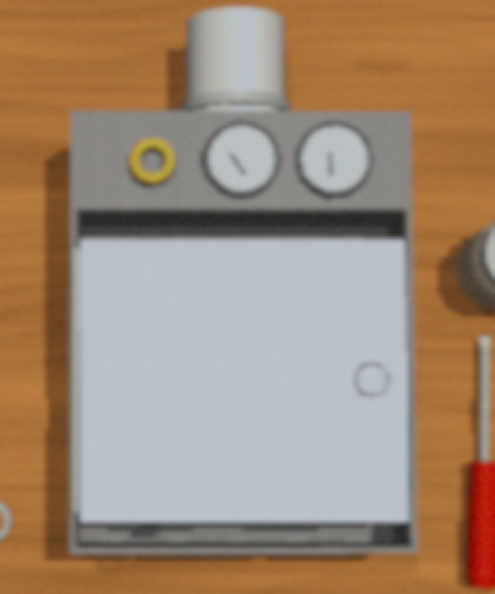

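The box centre comes out near (0.516, -0.041) with yaw close to 0.3°. The press point is near (0.516, -0.131), and both cameras and the geometry agree. Next I'll square the tool to the box and close the fingers.

>>> {"op": "send_rows", "data": {"plan": [{"linear":[0,0,0],"delta_rot":[0,0,7.13],"fingers":0},{"linear":[0,0,0],"delta_rot":[0,0,7.13],"fingers":0},{"linear":[0,0,0],"delta_rot":[0,0,7.13],"fingers":0},{"linear":[0,0,0],"delta_rot":[0,0,7.13],"fingers":0},{"linear":[0,0,0],"delta_rot":[0,0,7.13],"fingers":0},{"linear":[0,0,0],"delta_rot":[0,0,7.13],"fingers":0},{"linear":[0,0,0],"delta_rot":[0,0,7.13],"fingers":0},{"linear":[0,0,0],"delta_rot":[0,0,7.13],"fingers":0},{"linear":[0,0,0],"delta_rot":[0,0,7.13],"fingers":0}], "force": 40}}

```text
clock: 1.25
position: [0.25, 0.5178, 0.2565]
ee_rot: [-0.0, 1.0, -0.005, 0.0]
contact_force: [0.3, -0.0, -0.8]
width: -0.0
```

```bash
cat > st.py <<'E'
from h import *
s=manip.get_state(); q=s["ee_rot"]; A=R.from_quat([q[1],q[2],q[3],q[0]]).as_matrix()
print(s["clock"],np.round(s["position"],4),"ang",np.degrees(np.arctan2(A[1,0],A[0,0])),"zax",np.round(A[:,2],4),"F",np.round(s["contact_force"],1),s["width"],manip.tips_ahead, np.round(s["qpos"],2))
E
python3 st.py
```

```text
1.25 [0.25   0.5178 0.2565] ang -0.5498980530178154 zax [ 3.e-04  3.e-04 -1.e+00] F [ 0.3 -0.  -0.8] -4.963281963231566e-05 0.025 [ 1.    0.28  1.5  -0.    1.36  1.01]
```

>>> {"op": "send_rows", "data": {"plan": [{"linear":[0.0155,0.038,0],"fingers":0},{"linear":[0.0155,0.038,0],"fingers":0},{"linear":[0.0155,0.038,0],"fingers":0},{"linear":[0.0155,0.038,0],"fingers":0},{"linear":[0.0155,0.038,0],"fingers":0},{"linear":[0.0155,0.038,0],"fingers":0},{"linear":[0.0155,0.038,0],"fingers":0},{"linear":[0.0155,0.038,0],"fingers":0},{"linear":[0.0155,0.038,0],"fingers":0},{"linear":[0.0155,0.038,0],"fingers":0},{"linear":[0.0155,0.038,0],"fingers":0},{"linear":[0.0155,0.038,0],"fingers":0}]}}

```text
$.plan[0]: bad value
```

Each row needs all three fields.

>>> {"op": "send_rows", "data": {"plan": [{"linear":[0.0155,0.038,0],"delta_rot":[0,0,0],"fingers":0},{"linear":[0.0155,0.038,0],"delta_rot":[0,0,0],"fingers":0},{"linear":[0.0155,0.038,0],"delta_rot":[0,0,0],"fingers":0},{"linear":[0.0155,0.038,0],"delta_rot":[0,0,0],"fingers":0},{"linear":[0.0155,0.038,0],"delta_rot":[0,0,0],"fingers":0},{"linear":[0.0155,0.038,0],"delta_rot":[0,0,0],"fingers":0},{"linear":[0.0155,0.038,0],"delta_rot":[0,0,0],"fingers":0},{"linear":[0.0155,0.038,0],"delta_rot":[0,0,0],"fingers":0},{"linear":[0.0155,0.038,0],"delta_rot":[0,0,0],"fingers":0},{"linear":[0.0155,0.038,0],"delta_rot":[0,0,0],"fingers":0},{"linear":[0.0155,0.038,0],"delta_rot":[0,0,0],"fingers":0},{"linear":[0.0155,0.038,0],"delta_rot":[0,0,0],"fingers":0}]}}

```text
clock: 2.25
position: [0.4326, 0.0579, 0.2554]
ee_rot: [-0.004, 1.0, 0.001, 0.004]
contact_force: [0.7, 0.7, 0.7]
width: -0.0001
```

>>> {"op": "send_rows", "data": {"plan": [{"linear":[0.014,0.0315,0.01],"delta_rot":[0,0,0],"fingers":0},{"linear":[0.014,0.0315,0.01],"delta_rot":[0,0,0],"fingers":0},{"linear":[0.014,0.0315,0.01],"delta_rot":[0,0,0],"fingers":0},{"linear":[0.014,0.0315,0.01],"delta_rot":[0,0,0],"fingers":0},{"linear":[0.014,0.0315,0.01],"delta_rot":[0,0,0],"fingers":0},{"linear":[0.014,0.0315,0.01],"delta_rot":[0,0,0],"fingers":0},{"linear":[0,0,0.02],"delta_rot":[0,0,0],"fingers":0},{"linear":[0,0,0],"delta_rot":[0,0,0],"fingers":0}]}}

```text
clock: 2.92
position: [0.5251, -0.1512, 0.175]
ee_rot: [-0.002, 1.0, -0.005, 0.011]
contact_force: [-1.2, -0.0, -0.2]
width: 0.0
```

```bash
python3 st.py
```

```text
2.9167 [ 0.5251 -0.1512  0.175 ] ang -0.5743710929091838 zax [ 0.0215  0.0031 -0.9998] F [-1.2 -0.  -0.2] 5.856768851074187e-06 0.025 [-0.41  0.28  1.71  0.01  1.13 -0.41]
```

>>> {"op": "send_rows", "data": {"plan": [{"linear":[-0.009,-0.02,0.02],"delta_rot":[0,-1.2,-0.5],"fingers":0},{"linear":[0,0,0.005],"delta_rot":[0,0,0],"fingers":0},{"linear":[0,0,0],"delta_rot":[0,0,0],"fingers":0}]}}

```text
clock: 3.17
position: [0.5176, -0.1318, 0.1503]
ee_rot: [-0.001, 1.0, -0.002, 0.001]
contact_force: [-0.9, -1.0, 0.2]
width: -0.0001
```

```bash
python3 st.py
```

```text
3.1667 [ 0.5176 -0.1318  0.1503] ang -0.1829414905167837 zax [ 0.0015  0.0024 -1.    ] F [-0.9 -1.   0.2] -9.610856226900712e-05 0.025 [-0.38  0.3   1.76  0.    1.09 -0.38]
```

>>> {"op": "send_rows", "data": {"plan": [{"linear":[0,0,0.008],"delta_rot":[0,0,0],"fingers":0},{"linear":[0,0,0.008],"delta_rot":[0,0,0],"fingers":0},{"linear":[0,0,0.003],"delta_rot":[0,0,0],"fingers":0},{"linear":[0,0,0.0025],"delta_rot":[0,0,0],"fingers":0},{"linear":[0,0,0.0025],"delta_rot":[0,0,0],"fingers":0}]}}

```text
clock: 3.58
position: [0.5189, -0.1307, 0.1284]
ee_rot: [-0.0, 1.0, -0.0, 0.003]
contact_force: [-2.4, 1.7, 6.8]
width: 0.0001
```

```bash
python3 st.py
```

```text
3.5833 [ 0.5189 -0.1307  0.1284] ang -0.012487463469043537 zax [ 6.9e-03  3.0e-04 -1.0e+00] F [-2.4  1.7  6.8] 8.741720876417586e-05 0.025 [-0.38  0.32  1.79  0.    1.03 -0.38]
```

>>> {"op": "send_rows", "data": {"plan": [{"linear":[0,0,0.0025],"delta_rot":[0,0,0],"fingers":0},{"linear":[0,0,0.002],"delta_rot":[0,0,0],"fingers":0}]}}

```text
clock: 3.75
position: [0.5189, -0.1307, 0.1256]
ee_rot: [-0.0, 1.0, -0.0, 0.004]
contact_force: [-2.3, 1.1, 8.7]
width: -0.0004
```

>>> {"op": "send_rows", "data": {"plan": [{"linear":[0,0,0.0025],"delta_rot":[0,0,0],"fingers":0}]}}

```text
clock: 3.83
position: [0.519, -0.1306, 0.1247]
ee_rot: [0.0, 1.0, 0.0, 0.004]
contact_force: [-6.0, 1.8, 23.5]
width: 0.0001
```

>>> {"op": "send_rows", "data": {"plan": [{"linear":[0,0.02,-0.02],"delta_rot":[0,0,0],"fingers":0},{"linear":[0,0.036,-0.02],"delta_rot":[0,0,0],"fingers":0},{"linear":[0,0.036,-0.02],"delta_rot":[0,0,0],"fingers":0},{"linear":[0,0.036,-0.01],"delta_rot":[0,0,0],"fingers":0},{"linear":[0,0.03,-0.01],"delta_rot":[0,0,0],"fingers":0.05},{"linear":[0,0,0],"delta_rot":[0,0,0],"fingers":0.05},{"linear":[0,0,-0.02],"delta_rot":[0,0,0],"fingers":0.05},{"linear":[0,0,0],"delta_rot":[0,0,0],"fingers":0.05},{"linear":[0,0,0],"delta_rot":[0,0,0],"fingers":0.05},{"linear":[0,0,0],"delta_rot":[0,0,0],"fingers":0.05},{"linear":[0,0,0],"delta_rot":[0,0,0],"fingers":0.05},{"linear":[0,0,0],"delta_rot":[0,0,0],"fingers":0.05}]}}

```text
clock: 4.83
position: [0.5179, -0.2955, 0.2288]
ee_rot: [0.001, 1.0, 0.001, 0.005]
contact_force: [-0.4, -0.2, -1.0]
width: 0.05
```

>>> {"op": "send_rows", "data": {"plan": [{"linear":[0,0,0],"delta_rot":[0,0,0],"fingers":0.05},{"linear":[0,0,0],"delta_rot":[0,0,0],"fingers":0.05},{"linear":[0,0,0],"delta_rot":[0,0,0],"fingers":0.05},{"linear":[0,0,0],"delta_rot":[0,0,0],"fingers":0.05},{"linear":[0,0,0],"delta_rot":[0,0,0],"fingers":0.05},{"linear":[0,0,0],"delta_rot":[0,0,0],"fingers":0.05},{"linear":[0,0,0],"delta_rot":[0,0,0],"fingers":0.05},{"linear":[0,0,0],"delta_rot":[0,0,0],"fingers":0.05},{"linear":[0,0,0],"delta_rot":[0,0,0],"fingers":0.05},{"linear":[0,0,0],"delta_rot":[0,0,0],"fingers":0.05},{"linear":[0,0,0],"delta_rot":[0,0,0],"fingers":0.05}]}}

```text
clock: 5.75
position: [0.5175, -0.2933, 0.2268]
ee_rot: [0.0, 1.0, 0.002, 0.004]
contact_force: [0.1, 0.2, 0.1]
width: 0.0498
```

```bash
python3 - <<'E'
from h import *
im={}
for n in("side","top"):
    im[n]=shot(n,f"pics/{n}1.png")
    for th in("knob_center","index_hole","plunger","slide"):
        for d in manip.find_in(th,n)[:2]: print(n,th,d["p"],np.round(d["extent"],1))
a=cv2.resize(im["top"][125:275,235:385],(600,600),interpolation=3)
cv2.imwrite("pics/ct1.png",a[:,:,::-1])
cv2.imwrite("pics/cs1.png",cv2.resize(im["side"][160:310,190:390],(800,600),interpolation=3)[:,:,::-1])
E
python3 st.py
```

```text
side index_hole 0.64 [314.5 292.  342.5 327.9]
side index_hole 0.56 [268.8 240.6 279.2 256.7]
side slide 0.81 [238.  218.4 279.  254.6]
side slide 0.64 [299.  323.  347.5 363.3]
top index_hole 0.63 [304.2 207.8 318.1 218.7]
top plunger 0.67 [305.1 228.5 318.6 242.4]
top slide 0.95 [268.9 213.3 315.4 247.4]
6.25 [ 0.5175 -0.2932  0.2267] ang 0.2196120609324306 zax [ 7.4e-03 -1.0e-04 -1.0e+00] F [-0.9  0.1  0.6] 0.05002721056820086 0.025 [-0.63  0.32  1.52  0.    1.3  -0.64]
```

View pics/ct1.png

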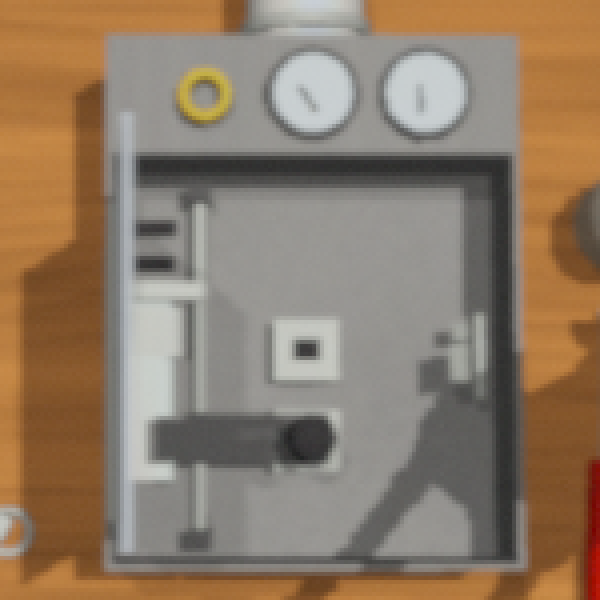

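View pics/cs1.png

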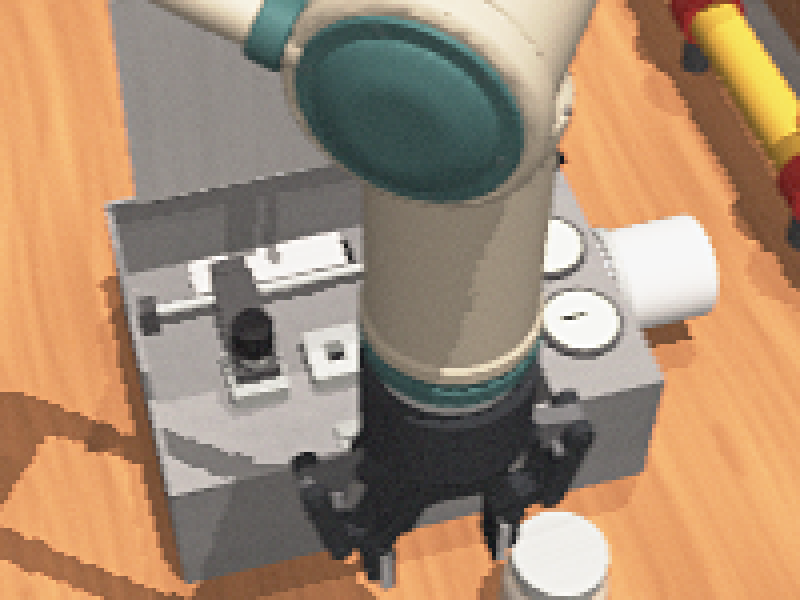

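The cover is up. In the top view the knob is at about (312,235) and the index hole at about (311,212). In the side view the knob is at about (253,240) and the hole at about (273,247). Nothing has been disturbed.

Run:
```python
from h import *
f=lambda u,v,a,b:((u+.5)/4-.5+a,(v+.5)/4-.5+b)
im=cv2.imread("pics/top1.png").max(2).astype(float)
w=np.clip(130-im[207:217,306:318],0,None); yy,xx=np.mgrid[207:217,306:318]
h=(np.sum(w*xx)/w.sum(),np.sum(w*yy)/w.sum()); print("hole px",h)
H=back("top",h,.045); K=back("top",f(309,439,235,125),.094)
print("top hole",H,"knob",K,"d",H-K)
K2=back("side",f(252,320,190,160),.094);H2=back("side",f(335,350,190,160),.045); print("side",H2,K2,H2-K2)
d=manip.masks_of("knob_center","top") or manip.masks_of("plunger","top")
for x in d[:2]: print(x["p"],x["extent"])
# index block top faces: corners in crop
b=[f(u,v,235,125) for u,v in((271,318),(340,318),(340,381),(271,381))]
P=np.array([back("top",p,.045) for p in b]);print("block ctr",P.mean(0),P.max(0)-P.min(0))
```

```text
hole px (np.float64(311.1040856031128), np.float64(211.88618677042803))
top hole [ 0.52506424 -0.04013892  0.045     ] knob [ 0.46975111 -0.03830156  0.094     ] d [ 0.05531313 -0.00183736 -0.049     ]
side [ 0.52926955 -0.04062803  0.045     ] [ 0.47516306 -0.03877938  0.094     ] [ 0.05410648 -0.00184865 -0.049     ]
0.69 [305.8, 228.7, 315.5, 240.2]
block ctr [ 0.52480897 -0.03988872  0.045     ] [0.03857647 0.04204477 0.        ]
```

>>> {"op": "send_rows", "data": {"plan": [{"linear":[-0.006,-0.03,0],"delta_rot":[0,-0.4,0.2],"fingers":0.055},{"linear":[-0.006,-0.03,0],"delta_rot":[0,0,0],"fingers":0.055},{"linear":[-0.006,-0.03,0],"delta_rot":[0,0,0],"fingers":0.055},{"linear":[-0.006,-0.03,0],"delta_rot":[0,0,0],"fingers":0.055},{"linear":[-0.006,-0.03,0],"delta_rot":[0,0,0],"fingers":0.055},{"linear":[-0.006,-0.03,0.005],"delta_rot":[0,0,0],"fingers":0.055},{"linear":[-0.005,-0.03,0.01],"delta_rot":[0,0,0],"fingers":0.055},{"linear":[-0.002,-0.02,0.02],"delta_rot":[0,0,0],"fingers":0.055},{"linear":[0,-0.008,0.02],"delta_rot":[0,0,0],"fingers":0.055},{"linear":[0,0,0.005],"delta_rot":[0,0,0],"fingers":0.055},{"linear":[0,0,0],"delta_rot":[0,0,0],"fingers":0.055}]}}

```text
clock: 7.22
position: [0.4744, -0.0481, 0.1653]
ee_rot: [0.002, 1.0, -0.002, 0.004]
contact_force: [1.0, -0.4, -0.0]
width: 0.0552
```

```bash
python3 st.py
```

```text
7.2167 [ 0.4744 -0.0481  0.1653] ang -0.18574795938696032 zax [ 0.0079 -0.0038 -1.    ] F [ 1.  -0.4 -0. ] 0.05522751380459093 0.025 [-0.25  0.2   1.86 -0.    1.08 -0.24]
```

>>> {"op": "send_rows", "data": {"plan": [{"linear":[-0.002,-0.009,0.015],"delta_rot":[0.2,-0.4,0],"fingers":0.055},{"linear":[0,0,0.013],"delta_rot":[0,0,0],"fingers":0.055},{"linear":[0,0,0.004],"delta_rot":[0,0,0],"fingers":0.055},{"linear":[0,0,0],"delta_rot":[0,0,0],"fingers":0.055}]}}

```text
clock: 7.55
position: [0.4759, -0.0423, 0.1355]
ee_rot: [0.002, 1.0, -0.003, 0.003]
contact_force: [-0.5, -0.3, 0.3]
width: 0.0551
```

```bash
python3 st.py
python3 - <<'E'
from h import *
im=shot("side","pics/side2.png"); cv2.imwrite("pics/cs2.png",cv2.resize(im[150:290,180:340],(800,700),interpolation=3)[:590,:,::-1])
E
```

```text
7.55 [ 0.4759 -0.0423  0.1355] ang -0.28759831549382914 zax [ 0.0066 -0.0032 -1.    ] F [-0.5 -0.3  0.3] 0.05506518743358232 0.025 [-0.23  0.23  1.9  -0.    1.   -0.23]
```

View pics/cs2.png

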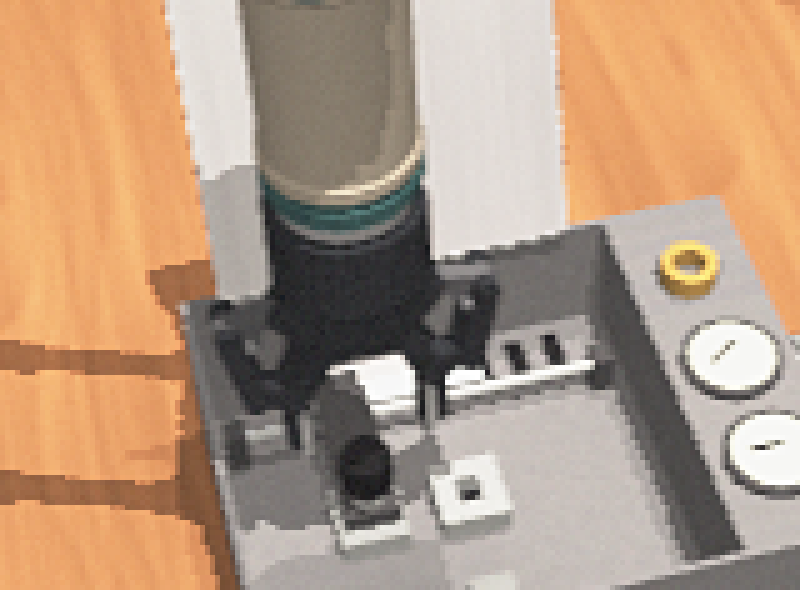

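The side view shows the fingers straddling the knob. Their midpoint is at crop x≈365 and the knob at ≈367, and the cover stands open behind. I'll lower and grip.

>>> {"op": "send_rows", "data": {"plan": [{"linear":[-0.001,-0.003,0.012],"delta_rot":[0.2,-0.3,0],"fingers":0.055},{"linear":[-0.001,0,0.012],"delta_rot":[0,0,0],"fingers":0.055},{"linear":[0,0,0.01],"delta_rot":[0,0,0],"fingers":0.055},{"linear":[0,0,0.005],"delta_rot":[0,0,0],"fingers":0.055},{"linear":[0,0,0],"delta_rot":[0,0,0],"fingers":0.055}]}}

```text
clock: 8.02
position: [0.4784, -0.0422, 0.0979]
ee_rot: [0.001, 1.0, -0.004, 0.005]
contact_force: [0.2, -0.6, 0.4]
width: 0.0547
```

```bash
python3 st.py
```

```text
8.0167 [ 0.4784 -0.0422  0.0979] ang -0.5000738256463154 zax [ 0.0104 -0.0017 -0.9999] F [ 0.2 -0.6  0.4] 0.05473591505113384 0.025 [-0.23  0.28  1.95  0.    0.91 -0.23]
```

>>> {"op": "send_rows", "data": {"plan": [{"linear":[-0.005,-0.003,0.005],"delta_rot":[0,-0.6,-0.5],"fingers":0.055},{"linear":[0,0,0],"delta_rot":[0,0,0],"fingers":0.05},{"linear":[0,0,0],"delta_rot":[0,0,0],"fingers":0.04},{"linear":[0,0,0],"delta_rot":[0,0,0],"fingers":0.035}], "force": 25}}

```text
clock: 8.35
position: [0.4737, -0.0392, 0.0931]
ee_rot: [0.001, 1.0, 0.0, 0.0]
contact_force: [-0.1, 0.4, -0.0]
width: 0.0349
```

```bash
python3 st.py
```

```text
8.35 [ 0.4737 -0.0392  0.0931] ang 0.01823047364508834 zax [ 0.     -0.0019 -1.    ] F [-0.1  0.4 -0. ] 0.03494570252501039 0.025 [-0.23  0.29  1.95 -0.    0.9  -0.23]
```

Everything lines up well and there is no contact yet. I'll close on the knob.

>>> {"op": "send_rows", "data": {"plan": [{"linear":[0,0,0],"delta_rot":[0,0,0],"fingers":0.02},{"linear":[0,0,0],"delta_rot":[0,0,0],"fingers":0.02},{"linear":[0,0,0],"delta_rot":[0,0,0],"fingers":0.02}], "force": 50}}

```text
clock: 8.6
position: [0.474, -0.0393, 0.0936]
ee_rot: [0.001, 1.0, 0.0, 0.001]
contact_force: [1.3, -0.1, -2.3]
width: 0.0269
```

```bash
python3 st.py
```

```text
8.6 [ 0.474  -0.0393  0.0936] ang 0.03480502941533906 zax [ 0.0012 -0.0023 -1.    ] F [ 1.3 -0.1 -2.3] 0.026904260100348003 0.025 [-0.23  0.28  1.95 -0.    0.9  -0.23]
```

>>> {"op": "send_rows", "data": {"plan": [{"linear":[0,0,-0.004],"delta_rot":[0,0,0],"fingers":0.015},{"linear":[0,0,-0.005],"delta_rot":[0,0,0],"fingers":0.015},{"linear":[0,0,-0.005],"delta_rot":[0,0,0],"fingers":0.015},{"linear":[0,0,0],"delta_rot":[0,0,0],"fingers":0.015}], "force": 70}}

```text
clock: 8.93
position: [0.4739, -0.0392, 0.1072]
ee_rot: [0.001, 1.0, 0.0, 0.0]
contact_force: [1.3, -0.9, -9.8]
width: 0.026
```

```bash
python3 st.py
```

```text
8.9333 [ 0.4739 -0.0392  0.1072] ang 0.029681219839955537 zax [ 4.0e-04 -2.1e-03 -1.0e+00] F [ 1.3 -0.9 -9.8] 0.026039732689168284 0.025 [-0.23  0.27  1.94 -0.    0.94 -0.23]
```

The plunger is up about 13.5 mm with a 9.8 N pull, which matches the spring. Next I'll slide it roughly 54 mm in +x.

>>> {"op": "send_rows", "data": {"plan": [{"linear":[0.008,0,0],"delta_rot":[0,0,0],"fingers":0.015},{"linear":[0.01,0,0],"delta_rot":[0,0,0],"fingers":0.015},{"linear":[0.01,0,0],"delta_rot":[0,0,0],"fingers":0.015},{"linear":[0.01,0,0],"delta_rot":[0,0,0],"fingers":0.015},{"linear":[0.008,0,0],"delta_rot":[0,0,0],"fingers":0.015},{"linear":[0.004,0,0],"delta_rot":[0,0,0],"fingers":0.015},{"linear":[0,0,0],"delta_rot":[0,0,0],"fingers":0.015}]}}

```text
clock: 9.52
position: [0.5233, -0.039, 0.1033]
ee_rot: [0.001, 1.0, 0.001, -0.007]
contact_force: [-2.2, -2.2, -7.6]
width: 0.0259
```

```bash
python3 st.py
```

```text
9.5167 [ 0.5233 -0.039   0.1033] ang 0.06810666697563283 zax [-0.0136 -0.0015 -0.9999] F [-2.2 -2.2 -7.6] 0.025893292430916186 0.025 [-0.2   0.34  1.83 -0.01  0.98 -0.2 ]
```

>>> {"op": "send_rows", "data": {"plan": [{"linear":[0,0,-0.004],"delta_rot":[0,0.8,0],"fingers":0.015},{"linear":[0.0045,0,0],"delta_rot":[0,0,0],"fingers":0.015},{"linear":[0,0,0],"delta_rot":[0,0,0],"fingers":0.015}]}}

```text
clock: 9.77
position: [0.5276, -0.039, 0.1067]
ee_rot: [0.001, 1.0, 0.001, -0.001]
contact_force: [2.1, -1.5, -8.6]
width: 0.026
```

```bash
python3 st.py
```

```text
9.7667 [ 0.5276 -0.039   0.1067] ang 0.09758663036444143 zax [-0.0017 -0.0015 -1.    ] F [ 2.1 -1.5 -8.6] 0.026048332289237926 0.025 [-0.2   0.34  1.82 -0.    0.98 -0.2 ]
```

>>> {"op": "send_rows", "data": {"plan": [{"linear":[0.001,0,0.001],"delta_rot":[0,0,0],"fingers":0.015},{"linear":[0,0,0.003],"delta_rot":[0,0,0],"fingers":0.015},{"linear":[0,0,0.003],"delta_rot":[0,0,0],"fingers":0.015},{"linear":[0,0,0.002],"delta_rot":[0,0,0],"fingers":0.015}]}}

```text
clock: 10.1
position: [0.5285, -0.039, 0.0982]
ee_rot: [0.001, 1.0, 0.001, -0.0]
contact_force: [-1.6, -1.0, -5.9]
width: 0.0257
```

```bash
python3 st.py
```

```text
10.1 [ 0.5285 -0.039   0.0982] ang 0.08693918262039813 zax [-7.0e-04 -1.5e-03 -1.0e+00] F [-1.6 -1.  -5.9] 0.02566497985678759 0.025 [-0.2   0.35  1.83 -0.    0.96 -0.2 ]
```

The tool is below block-top level and the pull still follows the spring, so the pin is in the hole. I'll lower the rest of the way and release.

>>> {"op": "send_rows", "data": {"plan": [{"linear":[0,0,0.0025],"delta_rot":[0,0,0],"fingers":0.015},{"linear":[0,0,0.002],"delta_rot":[0,0,0],"fingers":0.015},{"linear":[0,0,0],"delta_rot":[0,0,0],"fingers":0.015}]}}

```text
clock: 10.35
position: [0.5286, -0.039, 0.0938]
ee_rot: [0.001, 1.0, 0.001, -0.0]
contact_force: [-1.8, -1.2, -5.2]
width: 0.0257
```

>>> {"op": "send_rows", "data": {"plan": [{"linear":[0,0,0],"delta_rot":[0,0,0],"fingers":0.045},{"linear":[0,0,0],"delta_rot":[0,0,0],"fingers":0.055},{"linear":[0,0,0],"delta_rot":[0,0,0],"fingers":0.055},{"linear":[0,0,0],"delta_rot":[0,0,0],"fingers":0.055}]}}

```text
clock: 10.68
position: [0.5341, -0.039, 0.0974]
ee_rot: [0.001, 1.0, 0.0, 0.007]
contact_force: [-0.0, 0.3, 0.5]
width: 0.0554
```

```bash
python3 st.py
```

```text
10.6833 [ 0.5341 -0.039   0.0974] ang 0.0415299379719958 zax [ 0.0131 -0.0019 -0.9999] F [-0.   0.3  0.5] 0.055351003948292926 0.025 [-0.2   0.35  1.83  0.    0.95 -0.2 ]
```

>>> {"op": "send_rows", "data": {"plan": [{"linear":[-0.005,0,-0.005],"delta_rot":[0,-0.7,0],"fingers":0.055},{"linear":[0,0,-0.012],"delta_rot":[0,0,0],"fingers":0.055},{"linear":[0,0,-0.02],"delta_rot":[0,0,0],"fingers":0.055},{"linear":[0,0,-0.03],"delta_rot":[0,0,0],"fingers":0.055},{"linear":[0,0.01,-0.03],"delta_rot":[0,0,0],"fingers":0.055},{"linear":[-0.01,0.03,-0.02],"delta_rot":[0,0,0],"fingers":0.055},{"linear":[-0.015,0.035,0],"delta_rot":[0,0,0],"fingers":0.055},{"linear":[-0.015,0.035,0],"delta_rot":[0,0,0],"fingers":0.055},{"linear":[-0.02,0.035,0],"delta_rot":[0,0,0],"fingers":0.055},{"linear":[-0.02,0.035,0],"delta_rot":[0,0,0],"fingers":0.055},{"linear":[-0.02,0.03,0],"delta_rot":[0,0,0],"fingers":0.055},{"linear":[0,0,0],"delta_rot":[0,0,0],"fingers":0.055}]}}

```text
clock: 11.68
position: [0.4295, -0.2568, 0.2301]
ee_rot: [0.005, 1.0, 0.005, 0.007]
contact_force: [0.1, 0.6, -0.4]
width: 0.0548
```

>>> {"op": "send_rows", "data": {"plan": [{"linear":[0,0,0],"delta_rot":[0,0,0],"fingers":0.055},{"linear":[0,0,0],"delta_rot":[0,0,0],"fingers":0.055}]}}

```text
clock: 11.85
position: [0.4284, -0.2585, 0.2315]
ee_rot: [0.006, 1.0, 0.002, 0.008]
contact_force: [-0.6, 0.4, 0.6]
width: 0.0549
```

```bash
python3 st.py
python3 - <<'E'
from h import *
t=shot("top","pics/top3.png"); s=shot("side","pics/side3.png")
A=cv2.resize(t[150:250,250:350],(400,400),interpolation=3); B=cv2.resize(s[160:310,190:340],(400,400),interpolation=3)
cv2.imwrite("pics/c3.png",np.hstack([A,B])[:,:,::-1])
# expected px of knob top centre when down at the hole
for n in("top","side"):
    for d in (manip.find_in("knob_center",n) or manip.find_in("plunger",n))[:2]: print(n,d)
print("exp top px",proj("top",[(.5251,-.0385,.094),(.5251,-.0385,.103)]),"side",proj("side",[(.5293,-.039,.094),(.5293,-.039,.103)]))
E
```

```text
11.85 [ 0.4284 -0.2585  0.2315] ang 0.24372265313560665 zax [ 0.0151 -0.0111 -0.9998] F [-0.6  0.4  0.6] 0.054918853766166786 0.025 [-0.68  0.17  1.71  0.    1.24 -0.69]
top {'extent': [304.2, 206.1, 315.2, 217.9], 'p': 0.54}
side {'extent': [267.8, 232.5, 278.5, 246.1], 'p': 0.42}
exp top px [[311.93982653 210.52578986]
 [312.23250473 210.26533009]] side [[272.93828644 235.34336009]
 [272.88170205 233.17757082]]
```

View pics/c3.png

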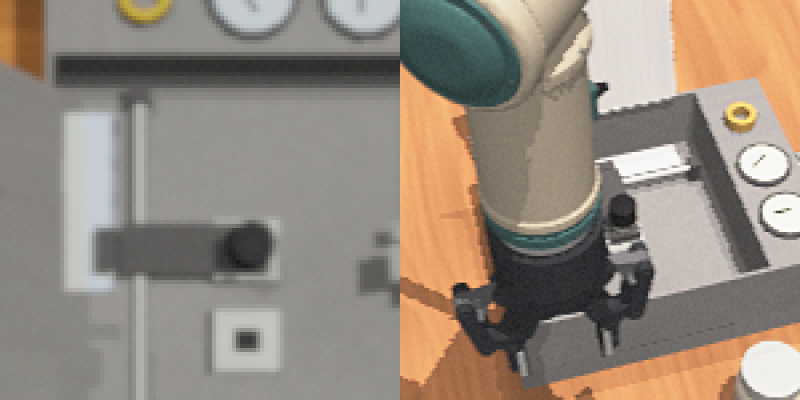

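View pics/side3.png

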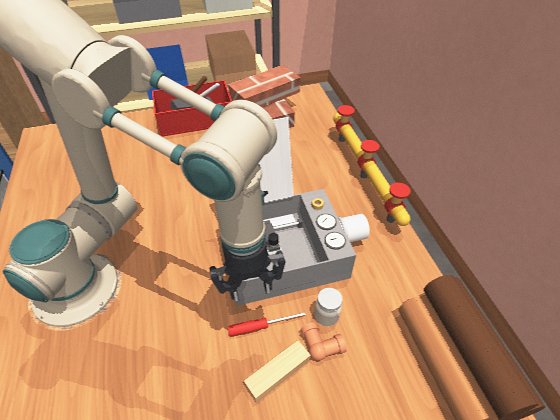

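The knob now stands over the index block and the home block is empty. The cover is open and the clutter looks unmoved. I'll make one numeric check of the knob's height before handing in.

Run:
```python
from h import *
def up(f):return cv2.cvtColor(cv2.resize(cv2.imread(f),None,fx=8,fy=8,interpolation=cv2.INTER_CUBIC),cv2.COLOR_BGR2GRAY)
a,b=up("pics/side1.png"),up("pics/side3.png")
# knob in side1 ~ (252.5,240..): patch
u0,v0,u1,v1=245,234,260,250
r=cv2.matchTemplate(b[228*8:256*8,262*8:290*8],a[v0*8:v1*8,u0*8:u1*8],cv2.TM_CCOEFF_NORMED); _,s,_,l=cv2.minMaxLoc(r)
print("shift",262+l[0]/8-u0,228+l[1]/8-v0,s)
for dz in(0,.003,.009): print(dz,proj("side",(.472+.0547,-.039,.094+dz))-proj("side",(.472,-.039,.094)))
for n in("screwdriver","jar","elbow","kindling","nut","wrench","torch"):
    print(n,[np.round(d["extent"]) for d in manip.find_in(n,"top")[:1]])
```

```text
shift 20.125 -4.5 0.8936380743980408
0 [[20.52435873 -4.39612451]]
0.003 [[20.50345426 -5.11473246]]
0.009 [[20.46136935 -6.56143526]]
screwdriver [array([381., 203., 393., 280.])]
jar [array([378., 165., 411., 193.])]
elbow [array([399., 177., 434., 210.])]
kindling [array([416., 211., 435., 236.])]
nut []
wrench [array([172., 220., 228., 252.])]
torch [array([166., 171., 209., 207.])]
```

The image shift matches zero lift to about 0.5 mm, so the plunger is fully home. I'll hand in.

```bash
python3 -c "
from rig import manip; print(manip.sign_off())"
```

```text
the job is handed in; nothing more can be done
None
```

The job is done and handed in at about 12 s of the 45 s allowed. I pressed the cover at the mark to its stop and it swung open. I then lifted the plunger, moved the slide about 54.7 mm to the index block, lowered the pin into the hole, let go and backed the gripper clear.

**Pin in the hole:** The tool went 9 mm below block-top level, back to its starting height. In the side view the knob moved (20.1, -4.5) px, against (20.5, -4.4) px expected for a plunger fully down. A plunger standing on top of the block would have given -6.6 px.

**Cover and clutter:** The last pictures show the cover standing open and the clutter where it was. The robot felt no contact force beyond noise.

**Checks that disagreed or failed:**
- The two cameras differed by about 4–5 mm in x. I allowed for this by using distances within each view.
- The finder did not report the nut in the last top view, but both views show it on the deck.
- The tool sagged about 4 mm while sliding, to roughly 9.7 mm of lift, just above the 9 mm needed. I corrected it before the last few millimetres of travel.

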